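# Load the weaver's creel from the cone rack, in the same order

## Task

Load the creel: move the four packages of twine from the wooden storage rack onto the creel's four spindles, one to each, in the same left-to-right order as they stand on the rack, so that each yarn will run to its own eyelet. Every package must stand upright on its disc, fully down over its spindle; take care not to knock any of them over.

Things in the scene. Friction and masses are not known exactly. Their poses are not given: they have to be found in the camera images.
- tall_cone: Tall cone of tan twine, loose, about 240 g, 135 mm high. Wound body 70 mm across at the foot, tapering to 44 mm at 122 mm up; above it a core tip 28 mm across. Best gripped 95 mm up, where it is 50 mm across. Stands over its pin and lifts straight off. Bore from below 58 mm deep, 42 mm wide narrowing to 30. Origin: centre of the underside; z up along the axis.
- squat_cone: Squat cone of tan twine, loose, about 180 g, 86 mm high. Wound body 70 mm across at the foot, tapering to 53 mm at 76 mm up; above it a core tip 30 mm across. Best gripped 62 mm up, where it is 56 mm across. Bore from below 58 mm deep, 40 mm wide narrowing to 28. Origin: centre of the underside; z up along the axis.
- tube: Straight cylindrical tube of tan twine, loose, about 220 g, 112 mm high. Wound body 58 mm across from the foot to 106 mm up; above it a core end 38 mm across. Best gripped 85 mm up. Bore from below 58 mm deep, 34 mm wide. Origin: centre of the underside; z up along the axis.
- spool: Slim spool of tan twine with a wide white foot, loose, about 140 g, 98 mm high. Foot 69 mm across and 9 mm thick; wound body 44 mm across up to 92 mm; above it a white core end 40 mm across. Best gripped 72 mm up. Bore from below 58 mm deep, 28 mm wide. Origin: centre of the underside; z up along the axis.
- seat_tall_cone: Fixed wooden seat of the rack on which the tall cone stands at the start; the four are alike. Disc 76 mm across, 8 mm thick, its rim showing round the package's foot, with an upright dowel pin 10 mm thick and 45 mm high inside the package. Origin: centre of the disc's underside; axes as the rack's.
- seat_squat_cone: Fixed wooden seat of the rack on which the squat cone stands at the start; the four are alike. Disc 76 mm across, 8 mm thick, its rim showing round the package's foot, with an upright dowel pin 10 mm thick and 45 mm high inside the package. Origin: centre of the disc's underside; axes as the rack's.
- seat_tube: Fixed wooden seat of the rack on which the straight tube stands at the start; the four are alike. Disc 76 mm across, 8 mm thick, its rim showing round the package's foot, with an upright dowel pin 10 mm thick and 45 mm high inside the package. Origin: centre of the disc's underside; axes as the rack's.
- seat_spool: Fixed wooden seat of the rack on which the spool stands at the start; the four are alike. Disc 76 mm across, 8 mm thick, its rim showing round the package's foot, with an upright dowel pin 10 mm thick and 45 mm high inside the package. Origin: centre of the disc's underside; axes as the rack's.
- rack: Storage rack, fixed: light wooden board 340 mm long (y) and 94 mm deep (x) with a low lip at the back, its four seats at y = +123, +41, -41, -123 mm, x = 0. Packages on it have their undersides 26 mm above the table. Origin: on the table under the row's middle; y to the left as seen from the robot, x away from the robot, z up; turned up to 17 degrees.
- creel: Creel, fixed: grey steel base, 340 mm long (y), x -52 to +93 mm. Black discs 72 mm across at y = +123, +41, -41, -123 mm, x = 0, tops 26 mm above the table, each with a steel spindle 8 mm thick rising 45 mm more. Behind, at x = +78, a bar with brass eyelets, 68 mm high. Origin: on the table under the row's middle; y left as seen from the robot, x away from it, z up; turned up to 17 degrees.
Mind the look-alikes: they are no part of the job. What is shaped like the tall_cone but purple is not meant. What is shaped like the squat_cone but blue is not meant.

How it is judged:
By the outcome, as a careful person would: the job done as asked, in the order asked, and still so for the second after the job is handed in, with the robot touching nothing.
It also fails if it takes over 102 s, if anything falls off the work surface, if the arm or the gripper's body presses on something with over 40 N, if the wrist force passes 120 N, or if a joint passes its speed limit or range.

## Robot

A 7-joint arm with a two-finger parallel gripper is mounted at the origin on the work surface. World frame = base frame: x ahead of the robot, y to its left, z up, the work surface at z = 0. Lengths are in m, angles in rad, forces in N, time in s.
With the tool pointing down it reaches from about 0.425 to 1.025 m from the base axis. Payload 3.6 kg.
Tool frame: the origin (TCP) lies on the mounting face of the last link; the fingertips stand 173 mm ahead of it and the grasp point (between the pads) lies 155 mm ahead of it; z points along the fingers, y is the line along which they close (so a half turn about z gives the same grasp; the last joint's range is limited). The gripper opens to 85 mm and grips with 20 to 120 N. Pads are 22 mm wide; open, the fingers measure 114 mm over their backs; the gripper's body (76 mm by 85 mm) begins 54 mm behind the grasp point. The pads swing forward as they close: fully open they stand 13 mm farther back than shut.
Start: joints at [1.067, 0.591, 0.048, 1.609, -0.033, 0.943, -0.034], TCP at [0.289, -0.665, 0.405] pointing down, gripper open.
Joint ranges: [-2.69, 2.69], [-0.47, 2.24], [-1.27, 1.36], [0.19, 2.51], [-1.53, 4.68], [0.08, 2.07], [-3.09, 3.09]. Speed limits (rad/s): [2.57, 2.57, 3.14, 3.14, 3.14, 3.14, 3.14].

## Interface

Orientations are given as a rotation vector (axis times angle).
In Python, from bench import sensors, viewer, order gives the robot as it stands.
- The arm moves only by the tool apply_moves, never from a script. Its argument "moves" is text: rows parted by semicolons, each of 4 numbers parted by spaces: the shift along the tool's x, y, z in m, then the turn about the tool's z in degrees. A call has 1 to 20 rows; each row shifts and turns the commanded pose from where the row before left it, along the tool's axes as they then stand; what a row does not reach is not made up. A row lasts 1/12 s, in which the tool goes at most 41.7 mm and 7.16 degrees, less where a joint would pass 70% of its speed; a pose out of reach is approached as far as the arm can. A call is refused whole if a number of a shift passes 0.0417 or a number of a turn 7.16, either way. A call with a gripper value outside its range is refused whole. "hand" is the finger opening in m, from 0 to 0.0854, set as the call begins (left out, the last holds). The fingers move at their own pace and stop on an object; "grip_force" is the grip in N (left out, the last holds). Time passes only in rows, so rows that do not move let the fingers close. It gives the time, the measured TCP pose, the force, the opening and the grip force at its end, in the units of the state.
- sensors.read_state(): the state, without advancing time (a new reading comes with each control period).
- viewer.camera(name): name is "scene" or "top"; returns (picture, depth): 400x640x3 uint8, red, green, blue; 400x640 float32, m along the optical axis (not along the pixel's ray), 0 where there is no reading.
- viewer.camera_info(name): a dict with "fx", "fy", "cx", "cy" (pixels), "xyz" and "rotation" of the camera in the world. Camera axes: x right, y up, looking along -z (the intrinsics and any distortion apply to the point x, -y, -z); pixel columns grow to the right and rows downward; lengths in m; the calibration is good to about 2 mm. A picture is of the moment at which its call begins. camera_info takes no time and is no camera call.
- order.hand_in(): hands the job in; it is judged then, once.
Trained networks look in the newest picture that a camera, given by its name, has taken for a name from the list of things; names that differ only in an ending like _2 or _b are one class to them, and where a whole thing is asked for, a point or a joint stands for the part that bears it (a point fixed in the world has none). Each returns a list of dicts, best first, with "score" (0 to 1); they miss things now and then, are a little off and sometimes report something else, mostly with a low value. They report only what shows in the picture. A call takes as long as a camera call. They do not tell look-alikes from the thing itself.
- viewer.boxes_of(camera, target): "location" ([column, row] in pixels, amid what is visible of it).
- viewer.tip_of(camera, target): "location" ([column, row] in pixels: a listed point, or the origin of a listed thing).
The state is a dict: "time_s": time; "q": joint angles; "qd": joint speeds; "joint_torque": joint torques, N m; "tool_pos": TCP position; "ee_rot": TCP orientation; "ft_force": force on the tool from outside, world axes, zero at the start; "wrist_torque": the same for the moment, N m; "width": finger opening in m; "finger_force": force on a finger pad.
Only numpy, scipy, OpenCV 4.12 (cv2) and the standard library are available. Lean on these libraries where they do the work, as an engineer would, in place of code of your own. Each camera call takes 0.05 s, during which the arm holds its last target. There are 200 camera calls.

## Working session

There is one attempt and no reset: what is moved stays moved. The work goes in short steps, Python scripts to look and compute and a tool call to move; the robot and the scene stay as the last step left them, time stands still between calls to the robot, and variables do not carry over. Pictures are saved under pics/ and viewed, at most 14 in all, crops included, and the job is handed in when it is done.

Besides the shell and the picture viewer there is one more tool, called after "Request:" by a JSON object that holds its "fn" and its "kwargs". apply_moves: Moves the arm, as the interface text tells. Its arguments: {"type":"object","properties":{"moves":{"type":"string"},"hand":{"type":"number"},"grip_force":{"type":"number"}},"required":["moves"]}

```bash
mkdir -p pics; ls; python3 - <<'E'
from bench import sensors, viewer
import cv2
s=sensors.read_state(); print({k:s[k] for k in('time_s','tool_pos','ee_rot','width')})
for c in('scene','top'):
    p,d=viewer.camera(c); cv2.imwrite(f'pics/{c}0.png',p[:,:,::-1]); print(viewer.camera_info(c))
    for t in('tall_cone','squat_cone','tube','spool','rack','creel'):
        print(c,t,[(x['location'],x['score']) for x in viewer.tip_of(c,t)[:3]],[(x['location'],x['score']) for x in viewer.boxes_of(c,t)[:3]])
E
```

```text
pics
{'time_s': 0.0, 'tool_pos': array([ 0.2887307 , -0.66454566,  0.4035047 ]), 'ee_rot': array([-3.07363236e+00, -6.38994502e-01,  9.36987638e-04]), 'width': 0.08516059699540357}
{'fx': 374.0155095212715, 'fy': 374.0155095212715, 'cx': 321.1833738023949, 'cy': 195.60963444619648, 'xyz': array([0.99696278, 0.30905676, 0.72965286]), 'rotation': array([0.46781586, 0.75134175, 1.89300027])}
scene tall_cone [([475.7, 222.6], 0.91), ([415.5, 283.8], 0.7)] [([420.1, 269.0], 0.95), ([483.6, 208.3], 0.6), ([408.4, 296.6], 0.21)]
scene squat_cone [([381.8, 263.8], 0.94), ([352.6, 208.4], 0.91)] [([354.6, 202.3], 0.95), ([386.7, 258.2], 0.64)]
scene tube [([319.6, 227.4], 0.63), ([384.8, 265.9], 0.5)] [([220.6, 212.8], 0.68), ([321.2, 214.1], 0.64)]
scene spool [([352.4, 246.0], 0.83), ([318.6, 234.7], 0.37)] [([351.2, 239.1], 0.55)]
scene rack [] [([369.2, 278.4], 0.97)]
scene creel [([224.1, 208.5], 0.96), ([386.1, 263.7], 0.53)] [([220.2, 211.5], 0.91)]
{'fx': 383.88860145421273, 'fy': 383.88860145421273, 'cx': 320.7520676388127, 'cy': 201.04473693926826, 'xyz': array([0.32911302, 0.02130431, 0.986873  ]), 'rotation': array([ 0.11598676, -0.08151219, -1.59580647])}
top tall_cone [([212.4, 162.0], 0.97), ([178.3, 259.4], 0.72)] [([172.6, 257.6], 0.93), ([202.5, 157.1], 0.65)]
top squat_cone [([295.6, 228.3], 0.58)] [([293.7, 227.7], 0.74), ([242.3, 165.8], 0.66)]
top tube [([306.9, 179.6], 0.95), ([259.8, 170.7], 0.41)] [([303.9, 171.7], 0.58)]
top spool [([274.5, 174.9], 0.7)] [([272.0, 171.8], 0.58)]
top rack [([258.6, 172.3], 0.9)] [([256.6, 174.6], 0.62)]
top creel [([411.8, 172.1], 0.87)] [([410.8, 164.2], 0.8)]
```

View pics/scene0.png

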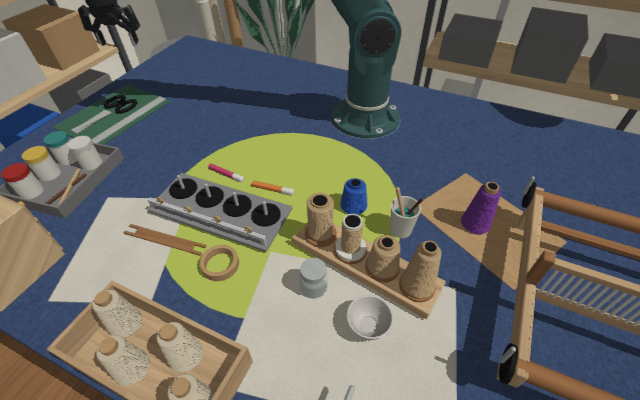

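View pics/top0.png

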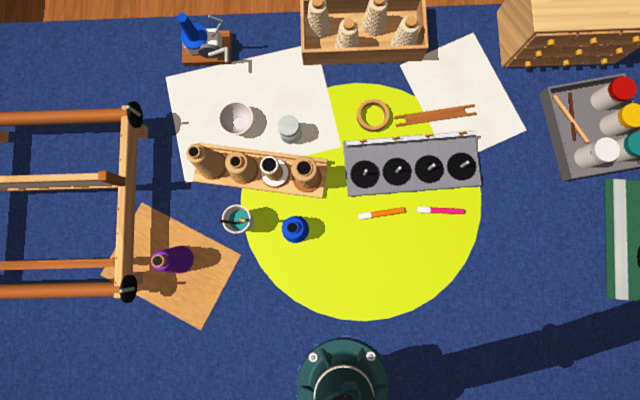

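Top view: the rack, from left to right, holds the tall cone (200,155), squat cone (238,163), spool (272,170) and tube (307,175). The creel discs are at (365,174), (397,172), (429,170) and (461,166). The look-alikes stand off the rack: purple tall cone (170,260) and blue squat cone (295,228). The tan packages on the rack fit the description, so those are the ones I want.

```bash
cat > h.py <<'E'
import numpy as np, cv2
from bench import sensors, viewer
from scipy.spatial.transform import Rotation as R
def cloud(c):
    p,d=viewer.camera(c); i=viewer.camera_info(c); v,u=np.mgrid[:400,:640]
    P=np.stack([(u-i['cx'])/i['fx']*d,-(v-i['cy'])/i['fy']*d,-d],-1)
    W=P@R.from_rotvec(i['rotation']).as_matrix().T+i['xyz']; W[d==0]=np.nan
    return p,W
def plane(c,u,v,z):
    i=viewer.camera_info(c); r=R.from_rotvec(i['rotation']).as_matrix()@np.array([(u-i['cx'])/i['fx'],-(v-i['cy'])/i['fy'],-1.])
    return i['xyz']+r*(z-i['xyz'][2])/r[2]
def proj(c,X):
    i=viewer.camera_info(c); q=R.from_rotvec(i['rotation']).as_matrix().T@(np.asarray(X)-i['xyz'])
    return i['cx']+i['fx']*q[0]/-q[2], i['cy']-i['fy']*q[1]/-q[2]
E
python3 - <<'E'
from h import *
p,W=cloud('top'); s,S=cloud('scene')
a=cv2.resize(p[120:220,170:490],None,fx=2.4,fy=2.4,interpolation=cv2.INTER_CUBIC)
b=cv2.resize(s[160:310,140:450],None,fx=2.4,fy=2.4,interpolation=cv2.INTER_CUBIC)
a=cv2.copyMakeBorder(a,0,0,0,max(0,b.shape[1]-a.shape[1]),0); b=cv2.copyMakeBorder(b,0,0,0,a.shape[1]-b.shape[1],0)
cv2.imwrite('pics/crop1.png',np.vstack([a,b])[:,:,::-1])
# table z check
print('table z', np.nanmedian(W[300:320,330:400,2]), np.nanmedian(S[285:300,200:215,2]))
# package tops
G={'tall':(.161,200,150),'squat':(.112,236,158),'spool':(.124,270,164),'tube':(.138,306,170)}
for n,(z,u,v) in G.items():
    x0=plane('top',u,v,z)
    for c,Q in(('top',W),('scene',S)):
        m=(np.hypot(Q[...,0]-x0[0],Q[...,1]-x0[1])<.035)&(abs(Q[...,2]-z)<.006)
        if m.sum()>5:
            q=Q[m]; (cx,cy),r=cv2.minEnclosingCircle(q[:,:2].astype(np.float32)); print(n,c,m.sum(),np.round([cx,cy,r,np.median(q[:,2])],4), x0.round(3))
        else: print(n,c,m.sum())
# creel discs
dark=(p.max(-1)<60).astype(np.uint8); 
n,l,st,ce=cv2.connectedComponentsWithStats(dark[130:200,340:485])
for k in range(1,n):
    if st[k,4]>150: u,v=ce[k]+[340,130]; print('disc',st[k],u.round(1),v.round(1),plane('top',u,v,.026).round(4))
E
```

```text
table z 0.0019151346682083625 0.0013320502220810493
tall top 136 [0.5518 0.3193 0.0146 0.162 ] [0.555 0.303 0.161]
tall scene 186 [0.5519 0.3192 0.0149 0.1617] [0.555 0.303 0.161]
squat top 161 [0.5375 0.2384 0.0239 0.1128] [0.547 0.235 0.112]
squat scene 171 [0.537  0.231  0.0216 0.1128] [0.547 0.235 0.112]
spool top 274 [0.5253 0.1569 0.0223 0.1252] [0.527 0.153 0.124]
spool scene 278 [0.5271 0.1571 0.022  0.1247] [0.527 0.153 0.124]
tube top 467 [0.5115 0.0755 0.0292 0.1366] [0.508 0.07  0.138]
tube scene 397 [0.5123 0.0755 0.0288 0.1355] [0.508 0.07  0.138]
disc [108  23  28  27 564] 461.1 166.2 [ 0.5289 -0.3166  0.026 ]
disc [ 75  26  29  27 564] 428.7 168.9 [ 0.5247 -0.2349  0.026 ]
disc [ 43  28  28  27 565] 396.6 171.4 [ 0.5206 -0.1534  0.026 ]
disc [ 11  31  28  27 573] 364.5 174.0 [ 0.5164 -0.0721  0.026 ]
```

View pics/crop1.png

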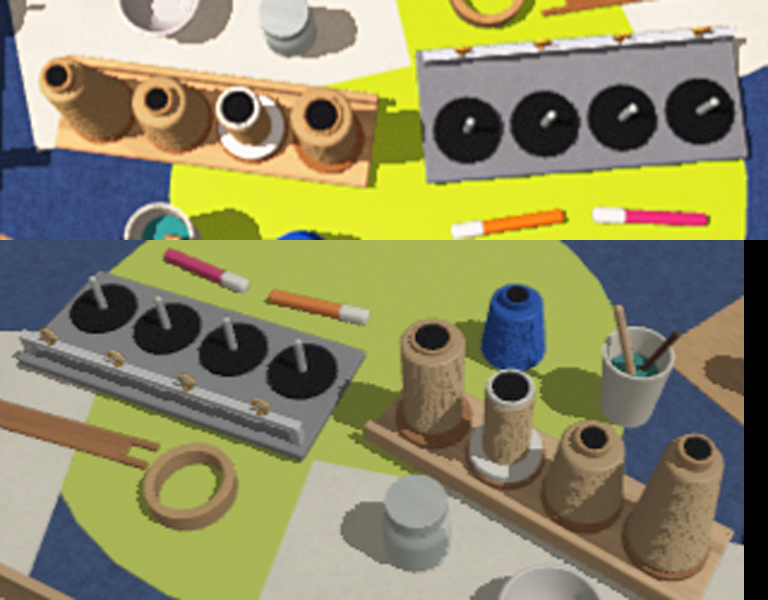

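The crop confirms it: four tan packages on the rack, in the order tall, squat, spool, tube, with the blue and purple ones elsewhere. I'll move the tube first to the far spindle, so no package is carried over a loaded seat. The first step is to square up the tool.

Request:
{"fn": "apply_moves", "kwargs": {"moves": "0 0 0 -6.65;0 0 0 -6.65;0 0 0 -6.65;0 0 0 -6.65;0 0 0 -6.65;0 0 0 -6.65;0 0 0 -6.65;0 0 0 -6.65;0 0 0 -6.65;0 0 0 -6.65;0 0 0 0", "hand": 0.085, "grip_force": 60}}

```text
time_s: 2.32
tool_pos: [0.2884, -0.6652, 0.4046]
ee_rot: [2.22, 2.223, 0.0]
ft_force: [-0.4, 0.0, -0.1]
width: 0.0847
finger_force: 0.0
```

```bash
python3 - <<'E'
from h import *
s=sensors.read_state(); print(s['time_s'],s['tool_pos'],R.from_rotvec(s['ee_rot']).as_matrix().round(3))
# fit rows
def fit(P,o):
    P=np.array(P);o=np.array(o);c=P.mean(0);d=P-c;oo=o-o.mean()
    v=(d*oo[:,None]).sum(0);v/=np.linalg.norm(v); c=c-v*o.mean()
    print('yaw',np.degrees(np.arctan2(-v[0],v[1])));print((c+np.outer([.123,.041,-.041,-.123],v)).round(4))
fit([[.5518,.3193],[.5262,.157],[.5119,.0755]],[.123,-.041,-.123])
C=[[.5289,-.3166],[.5247,-.2349],[.5206,-.1534],[.5164,-.0721]]
fit(C,[-.123,-.041,.041,.123])
# discs in scene
p,d=viewer.camera('scene');g=(p[150:250,150:300].max(-1)<60).astype(np.uint8)
n,l,st,ce=cv2.connectedComponentsWithStats(g)
for k in range(1,n):
    if st[k,4]>100: u,v=ce[k]+[150,150];print(st[k,4],plane('scene',u,v,.026).round(4))
E
```

```text
2.3167 [ 0.2884378  -0.66518317  0.40464548] [[-0.001  1.     0.   ]
 [ 1.     0.001  0.   ]
 [ 0.     0.    -1.   ]]
yaw -9.247368008224921
[[0.5519 0.3188]
 [0.5388 0.2379]
 [0.5256 0.157 ]
 [0.5124 0.076 ]]
yaw 2.922009420337379
[[ 0.5164 -0.0714]
 [ 0.5206 -0.1533]
 [ 0.5247 -0.2352]
 [ 0.5289 -0.3171]]
396 [ 0.5334 -0.3139  0.026 ]
418 [ 0.5291 -0.2324  0.026 ]
448 [ 0.5248 -0.151   0.026 ]
481 [ 0.5205 -0.0701  0.026 ]
```

Request:
{"fn": "apply_moves", "kwargs": {"moves": "0.037 0.0112 0 0;0.037 0.0112 0 0;0.037 0.0112 0 0;0.037 0.0112 0 0;0.037 0.0112 0 0;0.037 0.0112 0 0;0.037 0.0112 0 0;0.037 0.0112 0 0;0.037 0.0112 0 0;0.037 0.0112 0 0;0.037 0.0112 0 0;0.037 0.0112 0 0;0.037 0.0112 0 0;0.037 0.0112 0 0;0.037 0.0112 0 0;0.037 0.0112 0 0;0.037 0.0112 0 0;0.037 0.0112 0 0;0.037 0.0112 0 0;0 0 0 0"}}

```text
time_s: 4.03
tool_pos: [0.5039, 0.0468, 0.4061]
ee_rot: [-2.211, -2.231, -0.014]
ft_force: [0.5, -0.6, -0.0]
width: 0.0847
finger_force: 0.0
```

Request:
{"fn": "apply_moves", "kwargs": {"moves": "0.037 0.0112 0 0;0 0 0 0;0 0 0 0;0 0 0 0;0 0 0 0"}}

```text
time_s: 4.45
tool_pos: [0.5129, 0.0738, 0.4046]
ee_rot: [2.225, 2.218, -0.002]
ft_force: [0.2, -0.9, -0.7]
width: 0.0853
finger_force: 0.0
```

Request:
{"fn": "apply_moves", "kwargs": {"moves": "0.002 0 0.02 0;0 0 0.025 0;0 0 0.025 0;0 0 0.025 0;0 0 0.02 0;0 0 0.015 0;0 0 0.0085 0;0 0 0 0;0 0 0 0;0 0 0 0"}}

```text
time_s: 5.28
tool_pos: [0.5136, 0.0766, 0.2671]
ee_rot: [2.222, 2.219, 0.002]
ft_force: [-0.1, 0.5, 0.5]
width: 0.0851
finger_force: 0.0
```

Request:
{"fn": "apply_moves", "kwargs": {"moves": "0 0 0 0;0 0 0 0;0 0 0 0;0 0 0 0;0 0 0 0;0 0 0 0;0 0 0 0;0 0 0 0;0 0 0 0;0 0 0 0", "hand": 0.04, "grip_force": 60}}

```text
time_s: 6.12
tool_pos: [0.5132, 0.0771, 0.2674]
ee_rot: [2.221, 2.22, 0.001]
ft_force: [-1.9, -0.0, 6.4]
width: 0.057
finger_force: 62.4
```

Request:
{"fn": "apply_moves", "kwargs": {"moves": "0 0 -0.005 0;0 0 -0.01 0;0 0 -0.015 0;0 0 -0.02 0;0 0 -0.02 0;0 0 -0.015 0;0 0 -0.01 0;0 0 -0.005 0;0 0 0 0;0 0 0 0"}}

```text
time_s: 6.95
tool_pos: [0.5128, 0.0768, 0.366]
ee_rot: [-2.222, -2.221, 0.001]
ft_force: [-0.4, -0.1, -1.8]
width: 0.0568
finger_force: 64.2
```

Request:
{"fn": "apply_moves", "kwargs": {"moves": "-0.012 0.0012 0 0;-0.02 0.0012 0 0;-0.03 0.0012 0 0;-0.03 0.0012 0 0;-0.03 0.0012 0 0;-0.03 0.0012 0 0;-0.03 0.0012 0 0;-0.03 0.0012 0 0;-0.03 0.0012 0 0;-0.03 0.0012 0 0;-0.03 0.0012 0 0;-0.03 0.0012 0 0;-0.03 0.0012 0 0;-0.02 0.0012 0 0;-0.011 0.0012 0 0;0 0 0 0;0 0 0 0;0 0 0 0;0 0 0 0"}}

```text
time_s: 8.53
tool_pos: [0.5313, -0.3136, 0.366]
ee_rot: [-2.217, -2.224, -0.001]
ft_force: [0.4, -0.2, -2.6]
width: 0.0568
finger_force: 64.2
```

```bash
python3 - <<'E'
from h import *
for c in('scene','top'):
    p,W=cloud(c); 
    if c=='scene': cv2.imwrite('pics/s1.png',cv2.resize(p[130:270,130:320],None,fx=4,fy=4,interpolation=cv2.INTER_CUBIC)[:,:,::-1])
    m=(np.abs(W[...,0]-.531)<.06)&(np.abs(W[...,1]+.316)<.06)&(W[...,2]>.13)&(W[...,2]<.175)
    q=W[m]; print(c,m.sum(),np.percentile(q,[1,50,99],axis=0).round(3) if m.sum()>5 else '')
E
```

```text
scene 384 [[ 0.511 -0.328  0.132]
 [ 0.547 -0.292  0.153]
 [ 0.56  -0.285  0.174]]
top 214 [[ 0.501 -0.321  0.132]
 [ 0.515 -0.291  0.155]
 [ 0.55  -0.285  0.175]]
```

View pics/s1.png

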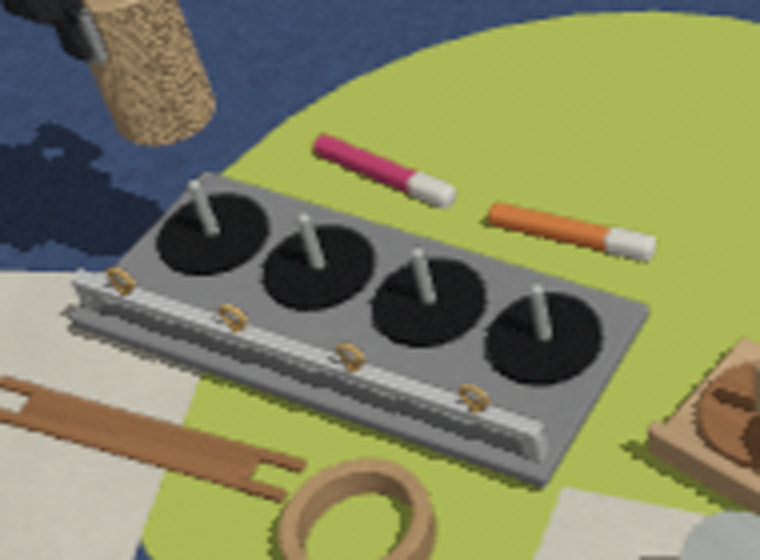

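Scene crop: the tube hangs upright from the gripper at (150,70) in the crop. The spindles are clear, with tips at (193,185), (303,218), (417,252) and (537,290). I'll check the spindle positions before lowering.

```bash
python3 - <<'E'
from h import *
for (a,b),(c,d) in zip([(193,185),(303,218),(417,252),(537,290)],[(212,232),(320,265),(430,303),(545,338)]):
    print('scene',plane('scene',130+a/4,130+b/4,.070)[:2].round(4),plane('scene',130+c/4,130+d/4,.026)[:2].round(4))
for (a,b),(c,d) in zip([(717,101),(636,106),(553,115),(474,118)],[(699,110),(622,117),(545,124),(467,130)]):
    print('top',plane('top',170+a/2.4,120+b/2.4,.070)[:2].round(4),plane('top',170+c/2.4,120+d/2.4,.026)[:2].round(4))
E
```

```text
scene [ 0.5313 -0.3146] [ 0.5305 -0.3154]
scene [ 0.5265 -0.2325] [ 0.5254 -0.2325]
scene [ 0.5215 -0.1512] [ 0.5236 -0.1495]
scene [ 0.5181 -0.0686] [ 0.5184 -0.0689]
top [ 0.5294 -0.3202] [ 0.5299 -0.317 ]
top [ 0.5268 -0.2389] [ 0.5249 -0.236 ]
top [ 0.5201 -0.1551] [ 0.5199 -0.1547]
top [ 0.5195 -0.0755] [ 0.516  -0.0723]
```

Request:
{"fn": "apply_moves", "kwargs": {"moves": "-0.002 0 0.005 0;0 0 0.01 0;0 0 0.015 0;0 0 0.02 0;0 0 0.018 0;0 0 0.012 0;0 0 0.009 0;0 0 0.005 0;0 0 0.003 0;0 0 0.001 0;0 0 0 0;0 0 0 0;0 0 0 0"}}

```text
time_s: 9.72
tool_pos: [0.5313, -0.3182, 0.269]
ee_rot: [2.221, 2.22, 0.001]
ft_force: [-0.7, -0.2, -2.0]
width: 0.0569
finger_force: 64.2
```

Request:
{"fn": "apply_moves", "kwargs": {"moves": "0 0 0.001 0;0 0 0.0005 0;0 0 0 0;0 0 0 0"}}

```text
time_s: 10.05
tool_pos: [0.5312, -0.3182, 0.2675]
ee_rot: [2.221, 2.22, 0.0]
ft_force: [-1.0, 0.2, 4.1]
width: 0.0572
finger_force: 64.5
```

Request:
{"fn": "apply_moves", "kwargs": {"moves": "0 0 0 0;0 0 0 0;0 0 0 0;0 0 0 0;0 0 0 0;0 0 0 0;0 0 0 0;0 0 0 0;0 0 -0.01 0;0 0 -0.02 0;0 0 -0.03 0;0 0 -0.03 0;0 0 -0.03 0;0 0 -0.02 0;0 0 0 0;0 0 0 0", "hand": 0.085}}

```text
time_s: 11.38
tool_pos: [0.5312, -0.3181, 0.4089]
ee_rot: [2.219, 2.218, 0.001]
ft_force: [-0.2, -0.8, -0.9]
width: 0.0848
finger_force: 0.0
```

Request:
{"fn": "apply_moves", "kwargs": {"moves": "0.015 -0.0004 0 0;0.03 -0.0004 0 0;0.035 -0.0004 0 0;0.035 -0.0004 0 0;0.035 -0.0004 0 0;0.035 -0.0004 0 0;0.035 -0.0004 0 0;0.035 -0.0004 0 0;0.035 -0.0004 0 0;0.035 -0.0004 0 0;0.035 -0.0004 0 0;0.035 -0.0004 0 0;0.035 -0.0004 0 0;0.025 -0.0004 0 0;0.02 0 0 0;0 0 0 0;0 0 0 0;0 0 0 0;0 0 0 0"}}

```text
time_s: 12.97
tool_pos: [0.5252, 0.1555, 0.4058]
ee_rot: [-2.224, -2.219, 0.004]
ft_force: [0.7, -0.5, 0.6]
width: 0.0849
finger_force: 0.0
```

```bash
python3 - <<'E'
from h import *
p,W=cloud('scene'); cv2.imwrite('pics/s2.png',cv2.resize(p[130:310,130:450],None,fx=2.4,fy=2.4,interpolation=cv2.INTER_CUBIC)[:,:,::-1])
E
```

```text
(no output)
```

View pics/s2.png

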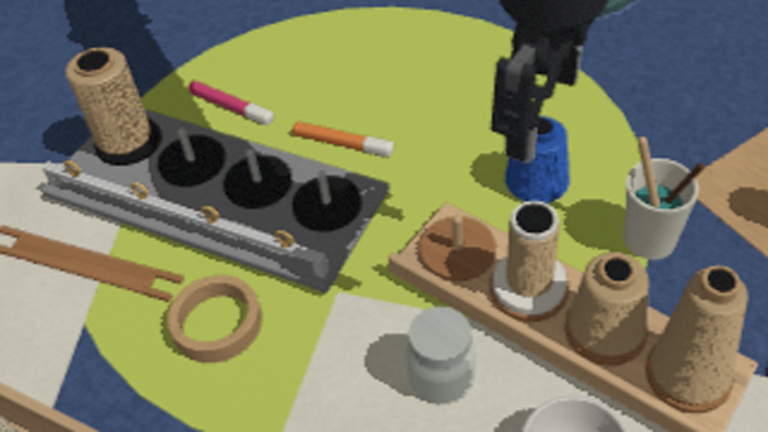

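The tube stands fully down on its disc at (110,100). Next is the spool.

Request:
{"fn": "apply_moves", "kwargs": {"moves": "0.001 0 0.02 0;0 0 0.025 0;0 0 0.03 0;0 0 0.03 0;0 0 0.02 0;0 0 0.015 0;0 0 0.0125 0;0 0 0 0;0 0 0 0;0 0 0 0"}}

```text
time_s: 13.85
tool_pos: [0.5259, 0.1575, 0.2548]
ee_rot: [2.223, 2.219, 0.001]
ft_force: [-0.6, -0.4, 0.3]
width: 0.0851
finger_force: 0.0
```

Request:
{"fn": "apply_moves", "kwargs": {"moves": "0 0 0 0;0 0 0 0;0 0 0 0;0 0 0 0;0 0 0 0;0 0 0 0;0 0 0 0;0 0 0 0;0 0 0 0;0 0 0 0;0 0 0 0;0 0 0 0", "hand": 0.03}}

```text
time_s: 14.85
tool_pos: [0.5257, 0.158, 0.2551]
ee_rot: [2.221, 2.22, 0.001]
ft_force: [-0.9, -1.0, 6.0]
width: 0.0426
finger_force: 60.3
```

Request:
{"fn": "apply_moves", "kwargs": {"moves": "0 0 -0.005 0;0 0 -0.01 0;0 0 -0.015 0;0 0 -0.02 0;0 0 -0.02 0;0 0 -0.015 0;0 0 -0.01 0;0 0 -0.005 0;0 0 0 0;0 0 0 0"}}

```text
time_s: 15.68
tool_pos: [0.5253, 0.1577, 0.3539]
ee_rot: [-2.222, -2.221, 0.001]
ft_force: [0.2, 0.2, -2.2]
width: 0.0431
finger_force: 61.1
```

Request:
{"fn": "apply_moves", "kwargs": {"moves": "-0.012 0.0005 0 0;-0.02 0 0 0;-0.03 0 0 0;-0.03 0 0 0;-0.03 0 0 0;-0.03 0 0 0;-0.03 0 0 0;-0.03 0 0 0;-0.03 0 0 0;-0.03 0 0 0;-0.03 0 0 0;-0.03 0 0 0;-0.03 0 0 0;-0.02 0 0 0;-0.009 0 0 0;0 0 0 0;0 0 0 0;0 0 0 0;0 0 0 0;0 0 0 0"}}

```text
time_s: 17.35
tool_pos: [0.5262, -0.2312, 0.3543]
ee_rot: [-2.218, -2.224, -0.001]
ft_force: [-0.0, 0.9, -2.1]
width: 0.0427
finger_force: 61.1
```

Request:
{"fn": "apply_moves", "kwargs": {"moves": "0 0 0.005 0;0 0 0.01 0;0 0 0.015 0;0 0 0.02 0;0 0 0.018 0;0 0 0.012 0;0 0 0.009 0;0 0 0.005 0;0 0 0.003 0;0 0 0.001 0;0 0 0 0;0 0 0 0;0 0 0 0"}}

```text
time_s: 18.43
tool_pos: [0.5262, -0.2332, 0.2569]
ee_rot: [2.221, 2.22, 0.001]
ft_force: [-0.4, -0.3, -0.9]
width: 0.0429
finger_force: 61.0
```

Request:
{"fn": "apply_moves", "kwargs": {"moves": "0 0 0.001 0;0 0 0.0005 0;0 0 0 0;0 0 0 0"}}

```text
time_s: 18.77
tool_pos: [0.5261, -0.2331, 0.2551]
ee_rot: [2.221, 2.221, 0.0]
ft_force: [-0.4, 0.3, 2.1]
width: 0.043
finger_force: 61.3
```

Request:
{"fn": "apply_moves", "kwargs": {"moves": "0 0 0 0;0 0 0 0;0 0 0 0;0 0 0 0;0 0 0 0;0 0 0 0;0 0 0 0;0 0 0 0;0 0 -0.01 0;0 0 -0.02 0;0 0 -0.03 0;0 0 -0.03 0;0 0 -0.03 0;0 0 -0.03 0;0 0 0 0;0 0 0 0", "hand": 0.085}}

```text
time_s: 20.1
tool_pos: [0.5264, -0.233, 0.4075]
ee_rot: [2.218, 2.217, 0.003]
ft_force: [-0.2, 0.0, -0.1]
width: 0.0851
finger_force: 0.0
```

Request:
{"fn": "apply_moves", "kwargs": {"moves": "0.015 0.0009 0 0;0.03 0.0009 0 0;0.035 0.0009 0 0;0.035 0.0009 0 0;0.035 0.0009 0 0;0.035 0.0009 0 0;0.035 0.0009 0 0;0.035 0.0009 0 0;0.035 0.0009 0 0;0.035 0.0009 0 0;0.035 0.0009 0 0;0.035 0.0009 0 0;0.035 0.0009 0 0;0.025 0.0009 0 0;0.015 0 0 0;0 0 0 0;0 0 0 0;0 0 0 0;0 0 0 0;0 0 0 0"}}

```text
time_s: 21.77
tool_pos: [0.5389, 0.235, 0.4043]
ee_rot: [2.224, 2.218, -0.002]
ft_force: [-0.2, -0.4, -0.0]
width: 0.0849
finger_force: 0.0
```

```bash
python3 - <<'E'
from h import *
p,S=cloud('scene'); cv2.imwrite('pics/s3.png',cv2.resize(p[130:310,130:450],None,fx=2.4,fy=2.4,interpolation=cv2.INTER_CUBIC)[:,:,::-1])
for z,x,y,r in((.112,.5388,.2379,.03),(.161,.552,.319,.03)):
    m=(np.hypot(S[...,0]-x,S[...,1]-y)<r)&(abs(S[...,2]-z)<.004); q=S[m]
    print(m.sum(),cv2.minEnclosingCircle(q[:,:2].astype(np.float32)) if m.sum()>5 else '')
E
```

```text
157 ((0.5383856296539307, 0.23753638565540314), 0.015594203025102615)
172 ((0.5518911480903625, 0.3181194067001343), 0.014687193557620049)
```

View pics/s3.png

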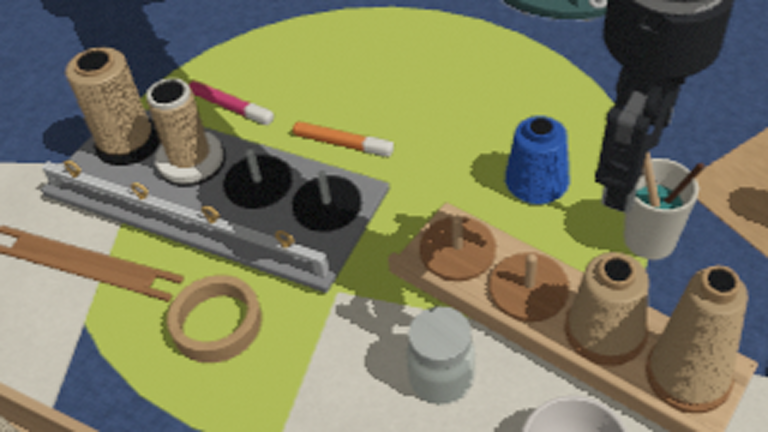

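The tube and the spool are both seated. Before lowering onto the squat cone, I'll check the clearance to the pencil cup.

```bash
python3 - <<'E'
from h import *
for c in('scene','top'):
    p,S=cloud(c); m=(S[...,0]>.36)&(S[...,0]<.505)&(S[...,1]>.17)&(S[...,1]<.36)&(S[...,2]>.03)&(S[...,2]<.2); q=S[m]
    for lo,hi in((.03,.08),(.08,.11),(.11,.2)):
        k=q[(q[:,2]>lo)&(q[:,2]<hi)]; print(c,lo,len(k),k.min(0).round(3) if len(k) else '',k.max(0).round(3) if len(k) else '')
E
```

```text
scene 0.03 570 [0.375 0.217 0.03 ] [0.44  0.274 0.08 ]
scene 0.08 203 [0.371 0.221 0.08 ] [0.441 0.275 0.109]
scene 0.11 21 [0.397 0.221 0.11 ] [0.404 0.274 0.122]
top 0.03 0  
top 0.08 0  
top 0.11 0
```

Nothing reaches past x = 0.441, and the fingers stay beyond 0.48, so the way is clear.

Request:
{"fn": "apply_moves", "kwargs": {"moves": "0.001 0 0.02 0;0 0 0.025 0;0 0 0.03 0;0 0 0.03 0;0 0 0.025 0;0 0 0.018 0;0 0 0.012 0;0 0 0 0;0 0 0 0;0 0 0 0"}}

```text
time_s: 22.75
tool_pos: [0.5392, 0.2383, 0.2458]
ee_rot: [2.222, 2.221, 0.003]
ft_force: [0.2, 0.0, -0.3]
width: 0.085
finger_force: 0.0
```

Request:
{"fn": "apply_moves", "kwargs": {"moves": "0 0 0 0;0 0 0 0;0 0 0 0;0 0 0 0;0 0 0 0;0 0 0 0;0 0 0 0;0 0 0 0;0 0 0 0;0 0 0 0", "hand": 0.04}}

```text
time_s: 23.58
tool_pos: [0.5387, 0.2383, 0.2468]
ee_rot: [2.222, 2.22, 0.002]
ft_force: [-2.1, -0.8, 9.3]
width: 0.0551
finger_force: 61.6
```

Request:
{"fn": "apply_moves", "kwargs": {"moves": "0 0 -0.005 0;0 0 -0.01 0;0 0 -0.015 0;0 0 -0.02 0;0 0 -0.02 0;0 0 -0.015 0;0 0 -0.01 0;0 0 -0.005 0;0 0 0 0;0 0 0 0"}}

```text
time_s: 24.42
tool_pos: [0.5384, 0.2376, 0.3444]
ee_rot: [-2.222, -2.221, 0.001]
ft_force: [0.3, -0.2, -2.5]
width: 0.0547
finger_force: 63.8
```

Request:
{"fn": "apply_moves", "kwargs": {"moves": "-0.012 -0.0012 0 0;-0.02 -0.0012 0 0;-0.03 -0.0012 0 0;-0.03 -0.0012 0 0;-0.03 -0.0012 0 0;-0.03 -0.0012 0 0;-0.03 -0.0012 0 0;-0.03 -0.0012 0 0;-0.03 -0.0012 0 0;-0.03 -0.0012 0 0;-0.03 -0.0012 0 0;-0.03 -0.0012 0 0;-0.03 -0.0012 0 0;-0.02 -0.0012 0 0;-0.008 0 0 0;0 0 0 0;0 0 0 0;0 0 0 0;0 0 0 0;0 0 0 0"}}

```text
time_s: 26.08
tool_pos: [0.5219, -0.1502, 0.3448]
ee_rot: [-2.218, -2.224, -0.001]
ft_force: [0.1, 0.1, -1.4]
width: 0.055
finger_force: 63.7
```

Request:
{"fn": "apply_moves", "kwargs": {"moves": "0 0 0.005 0;0 0 0.01 0;0 0 0.015 0;0 0 0.02 0;0 0 0.018 0;0 0 0.012 0;0 0 0.009 0;0 0 0.005 0;0 0 0.003 0;0 0 0.001 0;0 0 0 0;0 0 0 0;0 0 0 0"}}

```text
time_s: 27.17
tool_pos: [0.5221, -0.1522, 0.2472]
ee_rot: [2.221, 2.22, 0.001]
ft_force: [-0.2, -0.3, -1.7]
width: 0.0549
finger_force: 63.7
```

Request:
{"fn": "apply_moves", "kwargs": {"moves": "0 0 0.001 0;0 0 0.0005 0;0 0 0 0;0 0 0 0"}}

```text
time_s: 27.5
tool_pos: [0.5221, -0.1521, 0.2468]
ee_rot: [2.221, 2.219, 0.0]
ft_force: [-2.8, -0.0, 9.8]
width: 0.0548
finger_force: 65.3
```

Contact shows in the force reading, so I'll release.

Request:
{"fn": "apply_moves", "kwargs": {"moves": "0 0 0 0;0 0 0 0;0 0 0 0;0 0 0 0;0 0 0 0;0 0 0 0;0 0 0 0;0 0 0 0;0 0 -0.01 0;0 0 -0.02 0;0 0 -0.03 0;0 0 -0.03 0;0 0 -0.04 0;0 0 -0.03 0;0 0 -0.01 0;0 0 0 0;0 0 0 0", "hand": 0.085}}

```text
time_s: 28.92
tool_pos: [0.5212, -0.1521, 0.4153]
ee_rot: [2.222, 2.22, -0.001]
ft_force: [-0.6, -0.2, -0.5]
width: 0.0849
finger_force: 0.0
```

Request:
{"fn": "apply_moves", "kwargs": {"moves": "0.015 0.0021 0 0;0.03 0.0021 0 0;0.035 0.0021 0 0;0.035 0.0021 0 0;0.035 0.0021 0 0;0.035 0.0021 0 0;0.035 0.0021 0 0;0.035 0.0021 0 0;0.035 0.0021 0 0;0.035 0.0021 0 0;0.035 0.0021 0 0;0.035 0.0021 0 0;0.035 0.0021 0 0;0.025 0.0021 0 0;0.015 0 0 0;0 0 0 0;0 0 0 0;0 0 0 0;0 0 0 0;0 0 0 0"}}

```text
time_s: 30.58
tool_pos: [0.5518, 0.3157, 0.4149]
ee_rot: [2.224, 2.217, -0.002]
ft_force: [-1.1, 0.0, -0.0]
width: 0.085
finger_force: 0.0
```

```bash
python3 - <<'E'
from h import *
p,S=cloud('scene'); cv2.imwrite('pics/s4.png',cv2.resize(p[130:310,130:450],None,fx=2.4,fy=2.4,interpolation=cv2.INTER_CUBIC)[:,:,::-1])
print(sensors.read_state()['tool_pos'])
E
```

```text
[0.5517413  0.31612496 0.41507927]
```

View pics/s4.png

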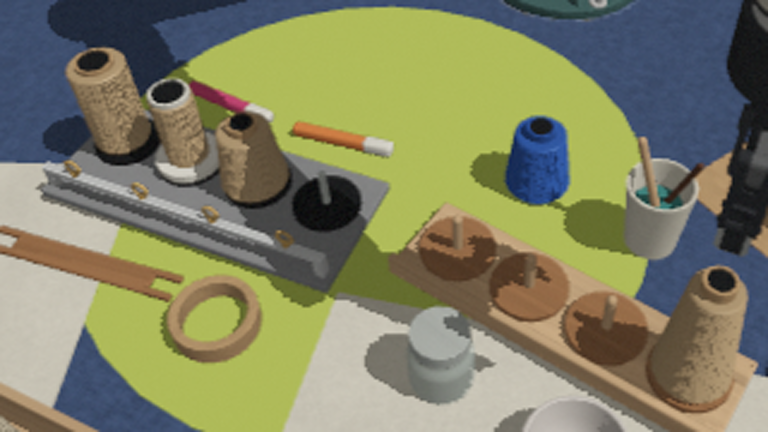

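The squat cone is on its disc at (250,165), but I want to check numerically that it isn't tilted.

```bash
cat >> h.py <<'E'
def check(names):
    H=dict(tall=(.161,.5175,-.0705,.016),squat=(.112,.5215,-.152,.017),spool=(.124,.526,-.234,.023),tube=(.138,.5305,-.316,.022))
    for c in('scene','top'):
        p,S=cloud(c)
        for n in names:
            z,x,y,r=H[n]; m=(np.hypot(S[...,0]-x,S[...,1]-y)<.03)&(S[...,2]>z-.008)&(S[...,2]<z+.03); q=S[m]
            if len(q)<6: print(c,n,'few');continue
            k=q[abs(q[:,2]-np.median(q[:,2]))<.006]; cc,rr=cv2.minEnclosingCircle(k[:,:2].astype(np.float32))
            A=np.c_[k[:,:2]-k[:,:2].mean(0),np.ones(len(k))]; a=np.linalg.lstsq(A,k[:,2],rcond=None)[0]
            print(c,n,len(q),'ctr',np.round(cc,4),round(rr,4),'z',a[2].round(4),'max',q[:,2].max().round(4),'slope',a[:2].round(3))
E
python3 -c "
from h import *
check(['squat','spool','tube'])"
```

```text
scene squat 162 ctr [ 0.5256 -0.1482] 0.0225 z 0.1123 max 0.1157 slope [-0.035 -0.07 ]
scene spool 212 ctr [ 0.5266 -0.2338] 0.0221 z 0.1243 max 0.1276 slope [-0.055 -0.059]
scene tube 304 ctr [ 0.5315 -0.318 ] 0.0291 z 0.1359 max 0.1425 slope [-0.053 -0.063]
top squat 203 ctr [ 0.5228 -0.1524] 0.0224 z 0.1129 max 0.1164 slope [-0.061  0.015]
top spool 294 ctr [ 0.5254 -0.2337] 0.022 z 0.1252 max 0.1306 slope [ 0.027 -0.042]
top tube 503 ctr [ 0.5306 -0.3162] 0.0299 z 0.1363 max 0.1444 slope [ 0.016 -0.024]
```

All three stand level at the right heights. Now the tall cone.

Request:
{"fn": "apply_moves", "kwargs": {"moves": "0.001 0 0.02 0;0 0 0.025 0;0 0 0.03 0;0 0 0.025 0;0 0 0.02 0;0 0 0.012 0;0 0 0.007 0;0 0 0 0;0 0 0 0;0 0 0 0"}}

```text
time_s: 31.57
tool_pos: [0.5518, 0.3194, 0.2776]
ee_rot: [2.222, 2.221, 0.004]
ft_force: [-0.1, -0.2, -0.1]
width: 0.0848
finger_force: 0.0
```

Request:
{"fn": "apply_moves", "kwargs": {"moves": "0 0 0 0;0 0 0 0;0 0 0 0;0 0 0 0;0 0 0 0;0 0 0 0;0 0 0 0;0 0 0 0;0 0 0 0;0 0 0 0;0 0 0 0", "hand": 0.035}}

```text
time_s: 32.48
tool_pos: [0.5515, 0.3192, 0.2777]
ee_rot: [2.221, 2.22, 0.002]
ft_force: [-1.0, -1.3, 7.1]
width: 0.0488
finger_force: 61.4
```

Request:
{"fn": "apply_moves", "kwargs": {"moves": "0 0 -0.005 0;0 0 -0.01 0;0 0 -0.015 0;0 0 -0.02 0;0 0 -0.02 0;0 0 -0.015 0;0 0 -0.01 0;0 0 -0.005 0;0 0 0 0;0 0 0 0"}}

```text
time_s: 33.32
tool_pos: [0.5511, 0.3186, 0.3757]
ee_rot: [-2.222, -2.221, 0.002]
ft_force: [-0.3, -0.5, -2.4]
width: 0.0496
finger_force: 62.3
```

Request:
{"fn": "apply_moves", "kwargs": {"moves": "-0.012 -0.0024 0 0;-0.02 -0.0024 0 0;-0.03 -0.0024 0 0;-0.03 -0.0024 0 0;-0.03 -0.0024 0 0;-0.03 -0.0024 0 0;-0.03 -0.0024 0 0;-0.03 -0.0024 0 0;-0.03 -0.0024 0 0;-0.03 -0.0024 0 0;-0.03 -0.0024 0 0;-0.03 -0.0024 0 0;-0.03 -0.0024 0 0;-0.02 -0.0024 0 0;-0.008 0 0 0;0 0 0 0;0 0 0 0;0 0 0 0;0 0 0 0;0 0 0 0"}}

```text
time_s: 34.98
tool_pos: [0.5177, -0.0693, 0.3763]
ee_rot: [-2.218, -2.224, -0.001]
ft_force: [-0.9, 0.0, -2.7]
width: 0.0492
finger_force: 62.2
```

Request:
{"fn": "apply_moves", "kwargs": {"moves": "0 0 0.005 0;0 0 0.01 0;0 0 0.015 0;0 0 0.02 0;0 0 0.018 0;0 0 0.012 0;0 0 0.009 0;0 0 0.005 0;0 0 0.003 0;0 0 0.001 0;0 0 0 0;0 0 0 0;0 0 0 0"}}

```text
time_s: 36.07
tool_pos: [0.5178, -0.0711, 0.2788]
ee_rot: [2.221, 2.22, 0.001]
ft_force: [0.1, 0.1, -2.2]
width: 0.0495
finger_force: 62.2
```

Request:
{"fn": "apply_moves", "kwargs": {"moves": "0 0 0.001 0;0 0 0.0005 0;0 0 0 0;0 0 0 0"}}

```text
time_s: 36.4
tool_pos: [0.5179, -0.0711, 0.2777]
ee_rot: [2.221, 2.22, 0.0]
ft_force: [-0.8, -1.1, 4.8]
width: 0.0492
finger_force: 63.3
```

Request:
{"fn": "apply_moves", "kwargs": {"moves": "0 0 0 0;0 0 0 0;0 0 0 0;0 0 0 0;0 0 0 0;0 0 0 0;0 0 0 0;0 0 0 0;0 0 -0.01 0;0 0 -0.02 0;0 0 -0.03 0;0 0 -0.03 0;0 0 -0.03 0;0 0 -0.02 0;0 0 -0.01 0;0 0 0 0;0 0 0 0", "hand": 0.085}}

```text
time_s: 37.82
tool_pos: [0.5172, -0.0712, 0.4267]
ee_rot: [2.222, 2.221, -0.0]
ft_force: [-0.4, -0.5, -0.5]
width: 0.085
finger_force: 0.0
```

Request:
{"fn": "apply_moves", "kwargs": {"moves": "0.015 0 0 0;0.03 0 0 0;0.035 0 0 0;0.035 0 0 0;0.035 0 0 0;0.035 0 0 0;0.035 0 0 0;0.02 0 0 0;0 0 0 0;0 0 0 0;0 0 0 0;0 0 0 0;0 0 0 0;0 0 0 0"}}

```text
time_s: 38.98
tool_pos: [0.5178, 0.1675, 0.4263]
ee_rot: [2.224, 2.218, -0.002]
ft_force: [0.3, 0.4, 0.3]
width: 0.0849
finger_force: 0.0
```

```bash
python3 - <<'E'
from h import *
check(['tall','squat','spool','tube'])
p,S=cloud('scene'); cv2.imwrite('pics/s5.png',cv2.resize(p[130:310,130:450],None,fx=2.4,fy=2.4,interpolation=cv2.INTER_CUBIC)[:,:,::-1])
E
```

```text
scene tall 124 ctr [ 0.5178 -0.0714] 0.0155 z 0.1612 max 0.1638 slope [-0.072 -0.068]
scene squat 167 ctr [ 0.523  -0.1527] 0.0156 z 0.1122 max 0.1151 slope [-0.096 -0.087]
scene spool 215 ctr [ 0.5265 -0.2336] 0.0215 z 0.1241 max 0.1278 slope [-0.063 -0.068]
scene tube 301 ctr [ 0.5309 -0.3162] 0.0297 z 0.1358 max 0.1412 slope [-0.061 -0.067]
top tall 15 ctr [ 0.5287 -0.0704] 0.0092 z 0.1624 max 0.165 slope [-0.532 -0.019]
top squat 106 ctr [ 0.5316 -0.1568] 0.0162 z 0.1133 max 0.1168 slope [-0.252  0.104]
top spool 296 ctr [ 0.5252 -0.2328] 0.0221 z 0.1251 max 0.1298 slope [ 0.035 -0.044]
top tube 501 ctr [ 0.5299 -0.3173] 0.0296 z 0.1366 max 0.1431 slope [ 0.018 -0.023]
```

View pics/s5.png

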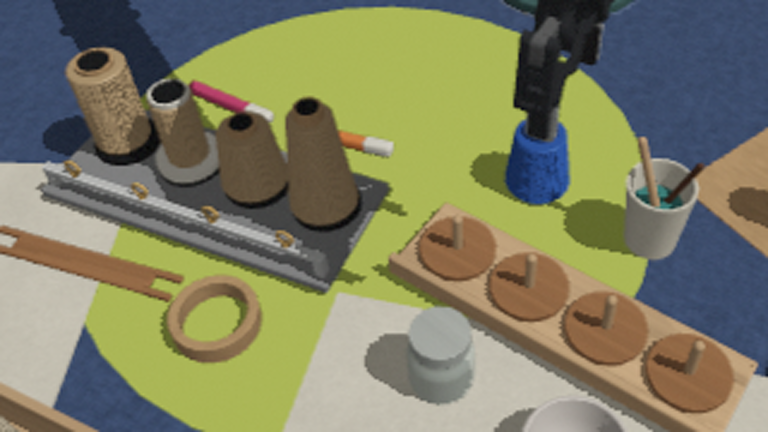

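The final picture shows tube (105,105), spool (180,135), squat cone (250,160) and tall cone (320,165) upright on the creel. The camera looks from behind, so from the robot's side that reads tall, squat, spool, tube from left to right, as on the rack. All four tops are at seated height and the gripper is clear.

```bash
python3 -c "
from bench import order
print(order.hand_in())"
```

```text
the job is handed in; nothing more can be done
None
```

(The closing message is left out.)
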